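# Line the paint tins up by size on the drip board

## Robot

A 6-joint arm with a two-finger parallel gripper is mounted at the origin on the work surface. World frame = base frame: x ahead of the robot, y to its left, z up, the work surface at z = 0. Lengths are in mm, angles in rad, forces in N, time in s.
With the tool pointing down it reaches from about 300 to 775 mm from the base axis. Payload 14.6 kg.
Tool frame: the origin (TCP) lies on the centre line of the jaws, within the pads' length; the fingertips stand 22 mm ahead of it and the grasp point (between the pads) lies 3 mm ahead of it (manip.tcp_to_tips is the distance from the TCP to the fingertips, in mm); z points along the fingers, y is the direction in which the jaws open and shut (so a half turn about z gives the same grasp; the last joint's range is limited). The gripper opens to 94 mm and grips with 3 to 60 N. Pads are 16 mm wide; open, the fingers measure 119 mm over their backs; the gripper's body (75 mm by 177 mm) begins 78 mm behind the grasp point.
Start: joints at [-1.345, 0.3, 1.521, -0, 1.321, -0.067], TCP at [158.742, -526.584, 227.446] pointing down, gripper open.
Joint ranges: [-3.03, 3.03], [-0.79, 2.21], [0.23, 2.52], [-1.04, 4.18], [0, 3.07], [-2.55, 2.55]. Speed limits (rad/s): [2.22, 2.22, 2.57, 3.14, 3.14, 3.14].

## Interface

Orientations are given as [roll, pitch, yaw] about the fixed x, y, z axes, in that order (R = Rz(yaw) Ry(pitch) Rx(roll)).
In Python, from cell import manip, vision, workorder gives the robot as it stands.
- The arm moves only by the tool carry_out, never from a script. Its argument "deltas" is a list of rows, each a list of 3 entries, a list of its own where there are three numbers: the shift along the tool's x, y, z in cm, then the turn about the tool's z in degrees, then the opening, from 0 (shut) to 1 (fully open). A call has 1 to 20 rows; each row shifts and turns the commanded pose from where the row before left it, along the tool's axes as they then stand; what a row does not reach is not made up. A row lasts 1/12 s, in which the tool goes at most 41.7 mm and 7.16 degrees, less where a joint would pass 70% of its speed; a pose out of reach is approached as far as the arm can. A call with a gripper value outside its range is refused whole. The fingers move at their own pace and stop on an object; "grip_force" is the grip in N (left out, the last holds). Time passes only in rows, so rows that do not move let the fingers close. It gives the time, the measured TCP pose, the force and the opening at its end, in the units of the state.
- manip.read_state(): the state, without advancing time (a new reading comes with each control period).
- vision.camera(name): name is "side" or "top"; returns (picture, depth): 384x512x3 uint8, red, green, blue; 384x512 float32, mm along the optical axis (not along the pixel's ray), 0 where there is no reading.
- vision.calibration(name): a dict with "mtx" (3x3 intrinsics, pixels), "eye" and "orientation" of the camera in the world. Camera axes: x right, y down, z forward; pixel columns grow to the right and rows downward; lengths in mm; the calibration is good to about 2 mm. A picture is of the moment at which its call begins. calibration takes no time and is no camera call.
- workorder.sign_off(): hands the job in, once; it reports no verdict.
The state is a dict: "clock": time; "joints": joint angles; "qd": joint speeds; "effort": joint torques, N m; "eef_pos": TCP position; "eef_rot": TCP orientation; "wrist_force": force on the tool from outside, world axes, zero at the start; "moment": the same for the moment, N m; "finger_gap": finger opening in mm.
Only numpy, scipy, OpenCV 4.12 (cv2) and the standard library are available. Lean on these libraries where they do the work, as an engineer would, in place of code of your own. Each camera call takes 0.05 s, during which the arm holds its last target.

## Task

Put the four paint tins away on the drip board in order of size, one standing upright in the middle of each round dish: the smallest in the dish nearest the pot of stirring sticks, then each next bigger one along, with the biggest at the other end by the filler tub. Keep the tins upright and set them down rather than dropping them, and leave the stick pot and the filler tub where they stand.

Things in the scene. Friction and masses are not known exactly. Their poses are not given: they have to be found in the camera images.
- tin44: The smallest of the four lever-lid paint tins: a closed upright steel cylinder 44 mm in diameter and 48 mm tall, with a blank paper band and a flat recessed lid, standing loose on the bench at the start. Origin: centre of its underside; z along its axis (up).
- tin52: The second smallest of the four lever-lid paint tins: a closed upright steel cylinder 52 mm in diameter and 62 mm tall, with a blank paper band and a flat recessed lid, standing loose on the bench at the start. Origin: centre of its underside; z along its axis (up).
- tin60: The second biggest of the four lever-lid paint tins: a closed upright steel cylinder 60 mm in diameter and 76 mm tall, with a blank paper band and a flat recessed lid, standing loose on the bench at the start. Origin: centre of its underside; z along its axis (up).
- tin68: The biggest of the four lever-lid paint tins: a closed upright steel cylinder 68 mm in diameter and 92 mm tall, with a blank paper band and a flat recessed lid, standing loose on the bench at the start. Origin: centre of its underside; z along its axis (up).
- dish1: White round drip dish, one end of the row. The four identical shallow dishes are fixed in a row, about 108 mm apart centre to centre, on a low plywood board (130 x 456 mm, top 18 mm above the bench) that lies on the bench beyond the tins. Outer diameter 102 mm, flat inner floor about 91 mm across and 3 mm above the origin, rim 8 mm above the origin. Origin: centre of its underside; z up. Either end of the row may be the one by the stick pot.
- dish2: White round drip dish, second in the row, next to dish1. The four identical shallow dishes are fixed in a row, about 108 mm apart centre to centre, on a low plywood board (130 x 456 mm, top 18 mm above the bench) that lies on the bench beyond the tins. Outer diameter 102 mm, flat inner floor about 91 mm across and 3 mm above the origin, rim 8 mm above the origin. Origin: centre of its underside; z up. Either end of the row may be the one by the stick pot.
- dish3: White round drip dish, third in the row, next to dish4. The four identical shallow dishes are fixed in a row, about 108 mm apart centre to centre, on a low plywood board (130 x 456 mm, top 18 mm above the bench) that lies on the bench beyond the tins. Outer diameter 102 mm, flat inner floor about 91 mm across and 3 mm above the origin, rim 8 mm above the origin. Origin: centre of its underside; z up. Either end of the row may be the one by the stick pot.
- dish4: White round drip dish, the other end of the row. The four identical shallow dishes are fixed in a row, about 108 mm apart centre to centre, on a low plywood board (130 x 456 mm, top 18 mm above the bench) that lies on the bench beyond the tins. Outer diameter 102 mm, flat inner floor about 91 mm across and 3 mm above the origin, rim 8 mm above the origin. Origin: centre of its underside; z up. Either end of the row may be the one by the stick pot.
- stick_pot: Ribbed steel pot, 76 mm in diameter and 100 mm tall, full of wooden stirring sticks that reach about 210 mm above the bench. It stands loose on the bench off one end of the dish row, about 160 mm beyond the centre of the end dish, and marks the end where the smallest tin goes. Origin: centre of its underside; z up.
- filler_tub: White plastic tub with a flat grey lid, 96 mm in diameter and 82 mm tall, standing loose on the bench off the other end of the row, about 160 mm beyond the centre of the end dish. Origin: centre of its underside; z up.
Not all that is in view belongs to the job. Leave any purple look-alike of the tin52 alone.

How it is judged:
By the outcome, as a careful person would: the job done as asked, in the order asked, and still so for the second after the job is handed in, with the robot touching nothing.
It also fails if it takes over 102 s, if anything falls off the work surface, if the arm or the gripper's body presses on something with over 40 N, if the wrist force passes 120 N, or if a joint passes its speed limit or range.

## Working session

There is one attempt and no reset: what is moved stays moved. The work goes in short steps, Python scripts to look and compute and a tool call to move; the robot and the scene stay as the last step left them, time stands still between calls to the robot, and variables do not carry over. Pictures are saved under pics/ and viewed, and the job is handed in when it is done.

Besides the shell and the picture viewer there is one more tool, called by a JSON object that holds its "api" and its "payload". carry_out: Moves the arm, as the interface text tells. Its arguments: {"type":"object","properties":{"deltas":{"type":"array","items":{"type":"array"}},"grip_force":{"type":"number"}},"required":["deltas"]}

```bash
mkdir -p pics; ls; python3 - <<'E'
from cell import manip, vision, workorder
import cv2,numpy as np
print(manip.read_state(), manip.tcp_to_tips)
for n in ["side","top"]:
    p,d=vision.camera(n); cv2.imwrite(f"pics/{n}0.png",p[:,:,::-1]); np.savez(f"{n}0.npz",p=p,d=d)
    print(n,vision.calibration(n))
E
```

```text
pics
{'clock': 0.0, 'joints': array([-1.34460035e+00,  3.00464927e-01,  1.52160114e+00,  1.57635591e-05,
        1.32069750e+00, -6.66074198e-02]), 'qd': array([-0.00031893,  0.00056078, -0.00056645,  0.00021047, -0.00040214,
       -0.0008712 ]), 'effort': array([-1.57579752e-04, -5.31801081e+01, -3.52733588e+01,  7.08321878e-02,
        2.44654709e-02, -7.31837417e-05]), 'eef_pos': array([ 158.69247479, -526.35291884,  226.88121831]), 'eef_rot': array([-3.14042536e+00, -9.31681367e-05,  2.92799428e-01]), 'wrist_force': array([-0.31768608,  0.36586689, -0.22013266]), 'moment': array([ 0.02702182, -0.0177624 , -0.02343229]), 'finger_gap': 94.16362259080233} 22.0
side {'mtx': array([[360.60782451,   0.        , 253.04518077],
       [  0.        , 360.60782451, 185.0572468 ],
       [  0.        ,   0.        ,   1.        ]]), 'eye': array([ 347.7713822 , -623.78717864,  625.80840079]), 'orientation': array([-2.29145606,  0.01910751, -0.26681413])}
top {'mtx': array([[401.04636019,   0.        , 265.25068225],
       [  0.        , 401.04636019, 199.93501371],
       [  0.        ,   0.        ,   1.        ]]), 'eye': array([ 376.30504467,   -1.94731852, 1075.63037407]), 'orientation': array([-3.02003152e+00, -4.97555661e-04, -1.55180326e+00])}
```

View pics/side0.png

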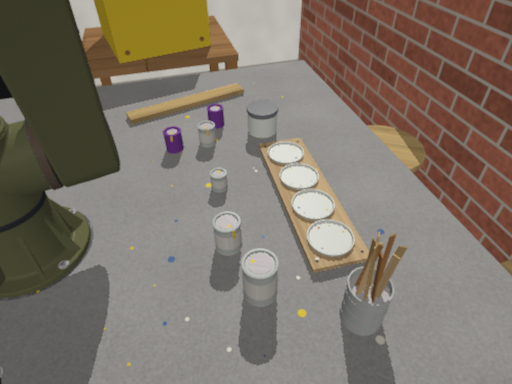

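View pics/top0.png

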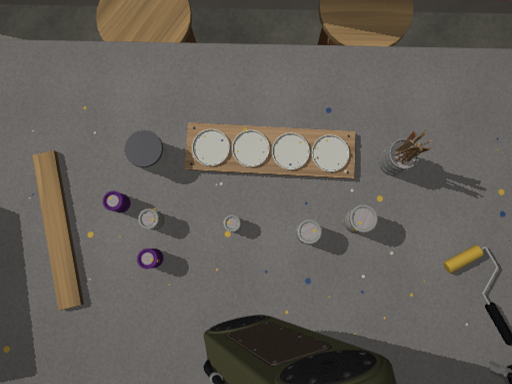

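The side view shows the stick pot at the right front (367,300) and the filler tub at the far end (263,120). In the top view:
- **Ends of the row:** the stick pot is at the right (402,157) and the tub at the left (143,149).
- **Dishes:** about (212,147), (252,149), (291,152) and (331,154).
- **Tins by apparent size:** 52 at (149,219) between two purple look-alikes, 44 at (232,224), 60 at (309,232) and 68 at (361,219).

Next I'll measure their positions.

```bash
cat > h.py <<'E'
from cell import vision
import cv2,numpy as np
from scipy.spatial.transform import Rotation as Ro
def cal(n):
    c=vision.calibration(n); return c["mtx"],np.array(c["eye"]),Ro.from_euler("xyz",c["orientation"]).as_matrix()
def cloud(n,d):
    K,e,R=cal(n); v,u=np.mgrid[:384,:512]
    P=np.stack([(u-K[0,2])/K[0,0]*d,(v-K[1,2])/K[1,1]*d,d],-1)
    W=P@R.T+e; W[d<=0]=np.nan; return W
def ray(n,u,v,z):
    K,e,R=cal(n); r=R@np.array([(u-K[0,2])/K[0,0],(v-K[1,2])/K[1,1],1]); return e+r*(z-e[2])/r[2]
def circ(P):
    # algebraic circle fit
    A=np.c_[2*P,np.ones(len(P))]; s=np.linalg.lstsq(A,(P**2).sum(1),rcond=None)[0]
    return s[:2],np.sqrt(s[2]+s[:2]@s[:2])
def topcircle(n,W,seed,h,lo,hi=8,rad=60):
    m=(np.abs(W[:,:,2]-h)<hi)&(np.hypot(W[:,:,0]-seed[0],W[:,:,1]-seed[1])<rad)
    P=W[m][:,:2]
    if len(P)<10: return None
    c,r=cv2.minEnclosingCircle(P.astype(np.float32)); return np.round(c,1),round(r,1),len(P),np.round(P.mean(0),1),round(float(np.median(W[m][:,2])),1)
E
python3 - <<'E'
from h import *
for n in ["top","side"]:
    D=np.load(f"{n}0.npz"); W=cloud(n,D["d"]); 
    print(n,"bench z",[np.round(W[v,u],1) for v,u in ([(300,450),(100,100),(250,200)] if n=="top" else [(340,100),(200,130)])])
    sd={"t52":(149,219,62),"t44":(232,224,48),"t60":(309,232,76),"t68":(361,219,92),"pA":(116,202,62),"pB":(150,259,62),"tub":(143,149,82),"pot":(400,157,100)}
    for k,(u,v,h) in sd.items():
        s=ray("top",u,v,h); print(k,np.round(s[:2],1),topcircle(n,W,s,h,0, 5,55))
    for i,(u,v) in enumerate([(212,147),(252,149),(291,152),(331,154)]):
        s=ray("top",u,v,24); 
        m=(W[:,:,2]>15)&(W[:,:,2]<34)&(np.hypot(W[:,:,0]-s[0],W[:,:,1]-s[1])<70)
        p=D["p"].astype(int); wh=(p.min(2)>(110))&(p.max(2)-p.min(2)<45)
        P=W[m&wh][:,:2]; nn,lab,st,ce=cv2.connectedComponentsWithStats((m&wh).astype(np.uint8))
        j=1+np.argmax(st[1:,4]); P=W[lab==j]; c,r=cv2.minEnclosingCircle(P[:,:2].astype(np.float32)); print("dish",i,np.round(s[:2],1),np.round(c,1),r,np.round(P.mean(0),1))
E
```

```text
top bench z [array([ 252.6, -489.2,    0.5]), array([777.5, 463.5,   5. ]), array([370.2, 171. ,   0.4])]
t52 [445.9 293.2] (array([448.3, 294.9]), 26.4, 287, array([448.7, 295.2]), 60.0)
t44 [438.1  83.9] (array([442.2,  84.5]), 21.7, 191, array([442.4,  84.6]), 46.2)
t60 [ 420.2 -110.4] (array([ 423.5, -112.2]), 30.4, 384, array([ 424. , -111.6]), 73.9)
t68 [ 453.8 -236.3] (array([ 457.4, -242.9]), 34.2, 504, array([ 457.4, -242.8]), 89.5)
pA [487.6 379.5] (array([493.3, 389.6]), 26.9, 303, array([493.1, 389.1]), 60.0)
pB [345.8 285.3] (array([347. , 292.6]), 27.1, 303, array([348.4, 293.2]), 60.1)
tub [621.8 312.2] (array([625.8, 312.1]), 48.4, 1095, array([625.3, 311.6]), 82.1)
pot [ 609.3 -332.7] (array([ 620.3, -342.8]), 38.3, 138, array([ 615.5, -337.3]), 99.1)
dish 0 [645.2 145.6] [645.6 152.6] 53.07843017578125 [645.3 149.7  21.5]
dish 1 [641.8  38.1] [646.4  44. ] 52.20212173461914 [645.1  42.3  21.4]
dish 2 [635.5 -66.6] [640.8 -63.6] 52.02467727661133 [638.9 -65.4  21.5]
dish 3 [ 632.1 -173.8] [ 637.4 -171.2] 51.5535774230957 [ 635.9 -172.1   21.1]
side bench z [array([ 1
[... 325 characters left out ...]
 (array([ 453.9, -243.1]), 34.3, 919, array([ 453.9, -243.7]), 89.8)
pA [487.6 379.5] (array([490.4, 389.1]), 28.6, 119, array([488.6, 388.4]), 60.2)
pB [345.8 285.3] (array([342.7, 291.1]), 26.8, 152, array([344.1, 290.9]), 60.2)
tub [621.8 312.2] (array([621.7, 311.3]), 49.7, 428, array([620.1, 307.2]), 81.8)
pot [ 609.3 -332.7] (array([ 616.6, -343.7]), 38.3, 374, array([ 609.2, -351.3]), 99.5)
dish 0 [645.2 145.6] [644.9 145.5] 69.47325897216797 [642.9 145.2  21.5]
dish 1 [641.8  38.1] [641.7  38. ] 69.83680725097656 [641.9  37.9  21.6]
dish 2 [635.5 -66.6] [636.  -66.6] 69.88656616210938 [636.6 -67.6  21.7]
dish 3 [ 632.1 -173.8] [ 633.4 -163.2] 59.323822021484375 [ 633.7 -167.3   21.7]
```

```bash
python3 - <<'E'
from h import *
for n in ["top","side"]:
    D=np.load(f"{n}0.npz"); p=D["p"]; hsv=cv2.cvtColor(p,cv2.COLOR_RGB2HSV); W=cloud(n,D["d"])
    m=((hsv[:,:,1]<45)&(hsv[:,:,2]>120)&(W[:,:,2]>10)&(W[:,:,2]<40)&(W[:,:,0]>560)).astype(np.uint8)
    cs,_=cv2.findContours(m,cv2.RETR_EXTERNAL,cv2.CHAIN_APPROX_NONE)
    for c in cs:
        if cv2.contourArea(c)<400: continue
        h=cv2.convexHull(c)[:,0,:]
        Q=np.array([ray(n,u,v,26)[:2] for u,v in h]); cc,r=circ(Q); print(n,np.round(cc,1),round(r,1),np.abs(np.hypot(*(Q-cc).T)-r).max().round(1))
E
```

```text
top [ 635.2 -170.8] 50.4 1.0
top [638.7 -64.8] 50.2 0.6
top [644.5  43. ] 50.4 1.3
top [644.9 149.5] 50.3 1.7
side [620.5 -13.3] 191.7 99.5
```

{"api": "carry_out", "payload": {"deltas": [[[0, 0, 0], -4.88, 1], [[0, 0, 0], -4.88, 1], [[0, 0, 0], -4.88, 1], [[0, 0, 0], -4.88, 1], [[0, 0, 0], -4.88, 1], [[0, 0, 0], -4.88, 1], [[0, 0, 0], -4.88, 1], [[0, 0, 0], -4.88, 1], [[0, 0, 0], -4.88, 1], [[0, 0, 0], -4.88, 1], [[0, 0, 0], -4.88, 1], [[0, 0, 0], -4.88, 1], [[0, 0, 0], -4.88, 1], [[0, 0, 0], -4.88, 1], [[0, 0, 0], -4.88, 1], [[0, 0, 0], 0, 1], [[0, 0, 0], 0, 1]]}}

```text
clock: 1.52
eef_pos: [158.7, -526.5, 227.2]
eef_rot: [-3.142, -0.0, 1.568]
wrist_force: [-0.5, 0.7, 0.5]
finger_gap: 94.2
```

{"api": "carry_out", "payload": {"deltas": [[[1.575, 1.65, 0], 0, 1], [[1.575, 1.65, 0], 0, 1], [[1.575, 1.65, 0], 0, 1], [[1.575, 1.65, 0], 0, 1], [[1.575, 1.65, 0], 0, 1], [[1.575, 1.65, 0], 0, 1], [[1.575, 1.65, 0], 0, 1], [[1.575, 1.65, 0], 0, 1], [[1.575, 1.65, 0], 0, 1], [[1.575, 1.65, 0], 0, 1], [[1.575, 1.65, 0], 0, 1], [[1.575, 1.65, 0], 0, 1], [[1.575, 1.65, 0], 0, 1], [[1.575, 1.65, 0], 0, 1], [[1.575, 1.65, 0], 0, 1], [[1.575, 1.65, 0], 0, 1], [[1.575, 1.65, 0], 0, 1], [[1.575, 1.65, 0], 0, 1], [[0, 0, 0], 0, 1], [[0, 0, 0], 0, 1]]}}

```text
clock: 3.18
eef_pos: [456.1, -242.7, 227.2]
eef_rot: [-3.141, -0.0, 1.57]
wrist_force: [0.5, 0.1, 0.7]
finger_gap: 93.7
```

{"api": "carry_out", "payload": {"deltas": [[[0, 0, 2.15], 0, 1], [[0, 0, 2.15], 0, 1], [[0, 0, 2.15], 0, 1], [[0, 0, 2.15], 0, 1], [[0, 0, 2.15], 0, 1], [[0, 0, 2.15], 0, 1], [[0, 0, 2.15], 0, 1], [[0, 0, 2.15], 0, 1], [[0, 0, 0], 0, 1], [[0, 0, 0], 0, 1], [[0, 0, 0], 0, 0.6], [[0, 0, 0], 0, 0.6], [[0, 0, 0], 0, 0.6], [[0, 0, 0], 0, 0.6], [[0, 0, 0], 0, 0.6], [[0, 0, 0], 0, 0.6], [[0, 0, 0], 0, 0.6], [[0, 0, 0], 0, 0.6]], "grip_force": 35}}

```text
clock: 4.68
eef_pos: [456.1, -243.4, 56.2]
eef_rot: [3.141, 0.001, 1.57]
wrist_force: [-2.6, 0.1, 7.3]
finger_gap: 67.6
```

{"api": "carry_out", "payload": {"deltas": [[[0, 0, 0], 0, 0.5], [[0, 0, -1], 0, 0.5], [[0, 0, -2], 0, 0.5], [[0, 0, -2], 0, 0.5], [[0, 0, -2], 0, 0.5], [[0, 0, -2], 0, 0.5], [[0, 0, -2], 0, 0.5], [[0, 0, -2], 0, 0.5], [[0, 0, 0], 0, 0.5], [[0, 0, 0], 0, 0.5]]}}

```text
clock: 5.52
eef_pos: [455.9, -243.2, 185.8]
eef_rot: [3.14, 0.001, 1.57]
wrist_force: [0.5, -0.1, -4.3]
finger_gap: 67.9
```

{"api": "carry_out", "payload": {"deltas": [[[1, 0.5, 0], 0, 0.5], [[2, 0.96, 0], 0, 0.5], [[2, 0.96, 0], 0, 0.5], [[2, 0.96, 0], 0, 0.5], [[2, 0.96, 0], 0, 0.5], [[2, 0.96, 0], 0, 0.5], [[2, 0.96, 0], 0, 0.5], [[2, 0.96, 0], 0, 0.5], [[2, 0.96, 0], 0, 0.5], [[2, 0.96, 0], 0, 0.5], [[2, 0.96, 0], 0, 0.5], [[2, 0.96, 0], 0, 0.5], [[2, 0.96, 0], 0, 0.5], [[2, 0.96, 0], 0, 0.5], [[2, 0.96, 0], 0, 0.5], [[2, 0.96, 0], 0, 0.5], [[2, 0.96, 0], 0, 0.5], [[2, 0.96, 0], 0, 0.5], [[2, 0.96, 0], 0, 0.5], [[2, 0.96, 0], 0, 0.5]]}}

```text
clock: 7.18
eef_pos: [643.0, 148.5, 183.2]
eef_rot: [-3.138, 0.0, 1.571]
wrist_force: [-0.0, -0.6, -3.5]
finger_gap: 67.8
```

{"api": "carry_out", "payload": {"deltas": [[[0.3, 0.1, 0], 0, 0.5], [[0, 0, 0], 0, 0.5], [[0, 0, 0], 0, 0.5]]}}

```text
clock: 7.43
eef_pos: [643.7, 149.8, 183.9]
eef_rot: [-3.139, 0.001, 1.571]
wrist_force: [0.1, 0.1, -3.8]
finger_gap: 67.6
```

{"api": "carry_out", "payload": {"deltas": [[[0, 0, 1], 0, 0.5], [[0, 0, 2], 0, 0.5], [[0, 0, 2], 0, 0.5], [[0, 0, 2], 0, 0.5], [[0, 0, 1.5], 0, 0.5], [[0, 0, 1], 0, 0.5], [[0, 0, 0.5], 0, 0.5], [[0, 0, 0.2], 0, 0.5], [[0, 0, 0], 0, 0.5], [[0, 0, 0], 0, 0.5]]}}

```text
clock: 8.27
eef_pos: [644.8, 149.7, 84.4]
eef_rot: [3.14, -0.0, 1.57]
wrist_force: [-0.5, 0.1, -3.0]
finger_gap: 67.8
```

```bash
python3 - <<'E'
from h import *
for n in ["top","side"]:
    p,d=vision.camera(n); cv2.imwrite(f"pics/{n}1.png",p[:,:,::-1]); np.savez(f"{n}1.npz",p=p,d=d)
E
```

```text
(no output)
```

View pics/side1.png

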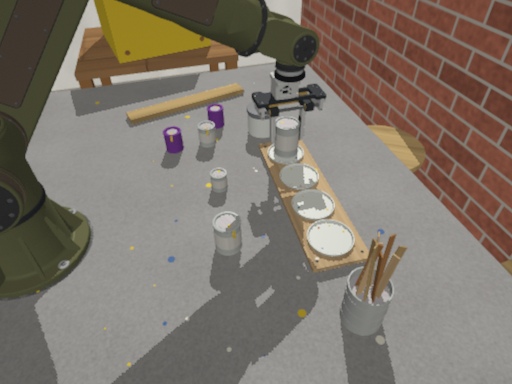

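The side view shows tin68 held upright over the end dish by the tub (287,140), with the gripper clear of the tub. I'll lower it slowly until it touches.

{"api": "carry_out", "payload": {"deltas": [[[0, 0, 0.2], 0, 0.5], [[0, 0, 0.2], 0, 0.5], [[0, 0, 0.1], 0, 0.5], [[0, 0, 0.1], 0, 0.5], [[0, 0, 0], 0, 0.5], [[0, 0, 0], 0, 0.5]]}}

```text
clock: 8.87
eef_pos: [644.4, 149.7, 77.4]
eef_rot: [-3.142, 0.0, 1.57]
wrist_force: [0.2, 0.1, -3.0]
finger_gap: 67.7
```

{"api": "carry_out", "payload": {"deltas": [[[0, 0, 0.05], 0, 0.5], [[0, 0, 0.05], 0, 0.5], [[0, 0, 0], 0, 0.5], [[0, 0, 0], 0, 0.5]]}}

```text
clock: 9.2
eef_pos: [644.5, 149.8, 77.2]
eef_rot: [3.141, -0.0, 1.57]
wrist_force: [-4.3, -0.1, 5.5]
finger_gap: 67.4
```

{"api": "carry_out", "payload": {"deltas": [[[0, 0, 0], 0, 0.9], [[0, 0, 0], 0, 0.9], [[0, 0, 0], 0, 0.9], [[0, 0, 0], 0, 0.9], [[0, 0, 0], 0, 0.9], [[0, 0, -1], 0, 0.9], [[0, 0, -2], 0, 0.9], [[0, 0, -2], 0, 0.9], [[0, 0, -2], 0, 0.9], [[0, 0, -2], 0, 0.9], [[0, 0, -2], 0, 0.9], [[0, 0, -2], 0, 0.9], [[0, 0, 0], 0, 1], [[0, 0, 0], 0, 1]]}}

```text
clock: 10.37
eef_pos: [644.7, 149.8, 207.8]
eef_rot: [3.139, -0.0, 1.57]
wrist_force: [0.4, 1.1, -0.7]
finger_gap: 92.7
```

{"api": "carry_out", "payload": {"deltas": [[[-1.75, -1.48, 0], 0, 1], [[-1.75, -1.48, 0], 0, 1], [[-1.75, -1.48, 0], 0, 1], [[-1.75, -1.48, 0], 0, 1], [[-1.75, -1.48, 0], 0, 1], [[-1.75, -1.48, 0], 0, 1], [[-1.75, -1.48, 0], 0, 1], [[-1.75, -1.48, 0], 0, 1], [[-1.75, -1.48, 0], 0, 1], [[-1.75, -1.48, 0], 0, 1], [[-1.75, -1.48, 0], 0, 1], [[-1.75, -1.48, 0], 0, 1], [[-1.75, -1.48, 0], 0, 1], [[-1.75, -1.48, 0], 0, 1], [[-1.75, -1.48, 0], 0, 1], [[0, 0, 0], 0, 1], [[0, 0, 0], 0, 1], [[0, 0, 0], 0, 1]]}}

```text
clock: 11.87
eef_pos: [422.4, -112.4, 206.0]
eef_rot: [-3.141, -0.0, 1.57]
wrist_force: [0.5, 0.6, 0.5]
finger_gap: 94.0
```

```bash
python3 - <<'E'
from h import *
for n in ["top","side"]:
    p,d=vision.camera(n); cv2.imwrite(f"pics/{n}2.png",p[:,:,::-1]); W=cloud(n,d)
    print(n,topcircle(n,W,(644,150),113,0,5,55))
E
```

```text
top (array([645.3, 150.1]), 34.4, 517, array([646.2, 150. ]), 110.8)
side (array([643.2, 149.2]), 35.6, 289, array([642.2, 149. ]), 110.5)
```

View pics/side2.png

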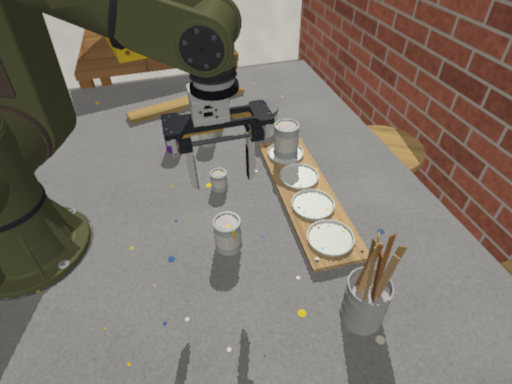

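Tin68 stands upright in the end dish at (287,138), measured at about (644,150), which is on the dish centre. The gripper is now above tin60 (227,232).

{"api": "carry_out", "payload": {"deltas": [[[0, 0, 2], 0, 1], [[0, 0, 2], 0, 1], [[0, 0, 2], 0, 1], [[0, 0, 2], 0, 1], [[0, 0, 2], 0, 1], [[0, 0, 2], 0, 1], [[0, 0, 2], 0, 1], [[0, 0, 1.6], 0, 1], [[0, 0, 0], 0, 1], [[0, 0, 0], 0, 1], [[0, 0, 0], 0, 0.5], [[0, 0, 0], 0, 0.5], [[0, 0, 0], 0, 0.5], [[0, 0, 0], 0, 0.5], [[0, 0, 0], 0, 0.5], [[0, 0, 0], 0, 0.5], [[0, 0, 0], 0, 0.5], [[0, 0, 0], 0, 0.5], [[0, 0, 0], 0, 0.5]]}}

```text
clock: 13.55
eef_pos: [422.4, -112.7, 50.7]
eef_rot: [3.141, 0.0, 1.57]
wrist_force: [-1.3, 0.2, 5.7]
finger_gap: 59.7
```

{"api": "carry_out", "payload": {"deltas": [[[0, 0, -1], 0, 0.4], [[0, 0, -2], 0, 0.4], [[0, 0, -2], 0, 0.4], [[0, 0, -2], 0, 0.4], [[0, 0, -2], 0, 0.4], [[0, 0, -2], 0, 0.4], [[0, 0, -2], 0, 0.4], [[0, 0, 0], 0, 0.4]]}}

```text
clock: 14.22
eef_pos: [423.4, -113.1, 184.0]
eef_rot: [3.137, 0.002, 1.57]
wrist_force: [0.7, -0.2, -3.2]
finger_gap: 59.1
```

{"api": "carry_out", "payload": {"deltas": [[[0.6, 0.9, 0], 0, 0.4], [[1.2, 1.7, 0], 0, 0.4], [[1.2, 1.7, 0], 0, 0.4], [[1.2, 1.7, 0], 0, 0.4], [[1.2, 1.7, 0], 0, 0.4], [[1.2, 1.7, 0], 0, 0.4], [[1.2, 1.7, 0], 0, 0.4], [[1.2, 1.7, 0], 0, 0.4], [[1.2, 1.7, 0], 0, 0.4], [[1.2, 1.7, 0], 0, 0.4], [[1.2, 1.7, 0], 0, 0.4], [[1.2, 1.7, 0], 0, 0.4], [[1.2, 1.7, 0], 0, 0.4], [[0.54, 0.6, 0], 0, 0.4], [[0, 0, 0], 0, 0.4], [[0, 0, 0], 0, 0.4], [[0, 0, 0], 0, 0.4]]}}

```text
clock: 15.63
eef_pos: [640.7, 42.2, 179.8]
eef_rot: [-3.14, 0.0, 1.57]
wrist_force: [-0.0, -0.1, -2.7]
finger_gap: 59.5
```

{"api": "carry_out", "payload": {"deltas": [[[0, 0, 1], 0, 0.4], [[0, 0, 2], 0, 0.4], [[0, 0, 2], 0, 0.4], [[0, 0, 2], 0, 0.4], [[0, 0, 1.5], 0, 0.4], [[0, 0, 1], 0, 0.4], [[0, 0, 0.5], 0, 0.4], [[0, 0, 0.2], 0, 0.4], [[0, 0, 0.2], 0, 0.4], [[0, 0, 0.1], 0, 0.4], [[0, 0, 0], 0, 0.4], [[0, 0, 0], 0, 0.4], [[0, 0, 0], 0, 0.4]]}}

```text
clock: 16.72
eef_pos: [641.6, 42.6, 75.9]
eef_rot: [3.141, -0.0, 1.57]
wrist_force: [-0.2, 0.6, -2.8]
finger_gap: 59.6
```

{"api": "carry_out", "payload": {"deltas": [[[0, 0, 0.1], 0, 0.4], [[0, 0, 0.05], 0, 0.4], [[0, 0, 0], 0, 0.4], [[0, 0, 0], 0, 0.4]]}}

```text
clock: 17.05
eef_pos: [641.4, 42.6, 73.9]
eef_rot: [-3.142, 0.0, 1.57]
wrist_force: [1.6, -0.3, -3.4]
finger_gap: 59.5
```

{"api": "carry_out", "payload": {"deltas": [[[0, 0, 0.1], 0, 0.4], [[0, 0, 0.05], 0, 0.4], [[0, 0, 0], 0, 0.4], [[0, 0, 0], 0, 0.4]]}}

```text
clock: 17.38
eef_pos: [641.3, 42.6, 72.3]
eef_rot: [-3.141, -0.0, 1.57]
wrist_force: [-0.3, 0.5, -2.5]
finger_gap: 60.0
```

{"api": "carry_out", "payload": {"deltas": [[[0, 0, 0.05], 0, 0.4], [[0, 0, 0.05], 0, 0.4], [[0, 0, 0], 0, 0.4], [[0, 0, 0], 0, 0.4]]}}

```text
clock: 17.72
eef_pos: [641.5, 42.6, 71.8]
eef_rot: [3.141, -0.0, 1.57]
wrist_force: [-2.3, -0.2, 2.6]
finger_gap: 59.8
```

{"api": "carry_out", "payload": {"deltas": [[[0, 0, 0], 0, 0.85], [[0, 0, 0], 0, 0.85], [[0, 0, 0], 0, 0.85], [[0, 0, 0], 0, 0.85], [[0, 0, 0], 0, 0.85], [[0, 0, -1], 0, 0.85], [[0, 0, -2], 0, 0.85], [[0, 0, -2], 0, 0.85], [[0, 0, -2], 0, 0.85], [[0, 0, -2], 0, 0.85], [[0, 0, -2], 0, 0.85], [[0, 0, -2], 0, 0.85], [[0, 0, 0], 0, 0.8], [[0, 0, 0], 0, 0.8]]}}

```text
clock: 18.88
eef_pos: [641.7, 42.6, 202.7]
eef_rot: [3.139, -0.0, 1.57]
wrist_force: [0.4, -0.2, -0.3]
finger_gap: 74.9
```

{"api": "carry_out", "payload": {"deltas": [[[1.8, -1.38, 0], 0, 0.8], [[1.8, -1.38, 0], 0, 0.8], [[1.8, -1.38, 0], 0, 0.8], [[1.8, -1.38, 0], 0, 0.8], [[1.8, -1.38, 0], 0, 0.8], [[1.8, -1.38, 0], 0, 0.8], [[1.8, -1.38, 0], 0, 0.8], [[1.8, -1.38, 0], 0, 0.8], [[1.8, -1.38, 0], 0, 0.8], [[1.8, -1.38, 0], 0, 0.8], [[1.8, -1.38, 0], 0, 0.8], [[1.8, -1.38, 0], 0, 0.8], [[1.8, -1.38, 0], 0, 0.8], [[1.8, -1.38, 0], 0, 0.8], [[0, 0, 0], 0, 0.8], [[0, 0, 0], 0, 0.8], [[0, 0, 0], 0, 0.8]]}}

```text
clock: 20.3
eef_pos: [448.3, 294.2, 200.8]
eef_rot: [-3.141, 0.001, 1.571]
wrist_force: [0.4, -0.5, -0.6]
finger_gap: 75.2
```

```bash
python3 - <<'E'
from h import *
for n in ["top","side"]:
    p,d=vision.camera(n); cv2.imwrite(f"pics/{n}3.png",p[:,:,::-1]); W=cloud(n,d)
    print(n,topcircle(n,W,(641,43),97,0,5,55))
E
```

```text
top (array([642.6,  43.8]), 30.3, 382, array([643.3,  43.9]), 94.9)
side (array([638.6,  43.2]), 31.6, 291, array([639.1,  42.5]), 94.6)
```

View pics/side3.png

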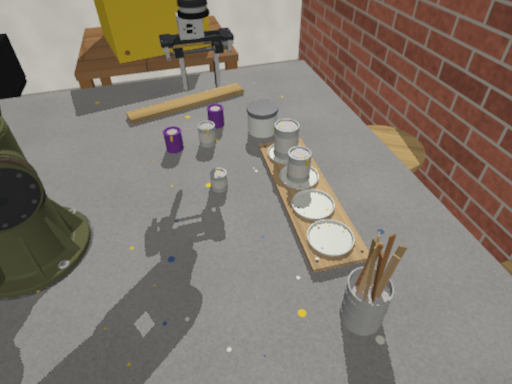

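Tin60 stands centred in the second dish at (299,165), and tin68 is undisturbed. The gripper is over tin52 (206,133), and the purple tins are at (173,140) and (216,116). I'll pick it next.

{"api": "carry_out", "payload": {"deltas": [[[0, -0.08, 2], 0, 0.8], [[0, 0, 2], 0, 0.8], [[0, 0, 2], 0, 0.8], [[0, 0, 2], 0, 0.8], [[0, 0, 2], 0, 0.8], [[0, 0, 2], 0, 0.8], [[0, 0, 2], 0, 0.8], [[0, 0, 2], 0, 0.8], [[0, 0, 0], 0, 0.8], [[0, 0, 0], 0, 0.8], [[0, 0, 0], 0, 0.45], [[0, 0, 0], 0, 0.45], [[0, 0, 0], 0, 0.45], [[0, 0, 0], 0, 0.45], [[0, 0, 0], 0, 0.45], [[0, 0, 0], 0, 0.45], [[0, 0, 0], 0, 0.45], [[0, 0, 0], 0, 0.45]], "grip_force": 30}}

```text
clock: 21.9
eef_pos: [447.8, 294.9, 42.3]
eef_rot: [3.141, -0.0, 1.57]
wrist_force: [-1.5, -1.8, 6.3]
finger_gap: 51.7
```

{"api": "carry_out", "payload": {"deltas": [[[0, 0, -1], 0, 0.35], [[0, 0, -2], 0, 0.35], [[0, 0, -2], 0, 0.35], [[0, 0, -2], 0, 0.35], [[0, 0, -2], 0, 0.35], [[0, 0, -2], 0, 0.35], [[0, 0, -2], 0, 0.35], [[0, 0, -2], 0, 0.35], [[0, 0, 0], 0, 0.35], [[0, 0, 0], 0, 0.35]]}}

```text
clock: 22.73
eef_pos: [447.5, 294.8, 192.1]
eef_rot: [3.14, -0.001, 1.571]
wrist_force: [-1.4, -0.8, -2.3]
finger_gap: 51.7
```

{"api": "carry_out", "payload": {"deltas": [[[-1.1, 0.6, 0], 0, 0.35], [[-2.2, 1.16, 0], 0, 0.35], [[-2.2, 1.16, 0], 0, 0.35], [[-2.2, 1.16, 0], 0, 0.35], [[-2.2, 1.16, 0], 0, 0.35], [[-2.2, 1.16, 0], 0, 0.35], [[-2.2, 1.16, 0], 0, 0.35], [[-2.2, 1.16, 0], 0, 0.35], [[-2.2, 1.16, 0], 0, 0.35], [[-2.2, 1.16, 0], 0, 0.35], [[-2.2, 1.16, 0], 0, 0.35], [[-2.2, 1.16, 0], 0, 0.35], [[-2.2, 1.16, 0], 0, 0.35], [[-2.2, 1.16, 0], 0, 0.35], [[-2.2, 1.16, 0], 0, 0.35], [[-2.2, 1.16, 0], 0, 0.35], [[-1.7, 1.0, 0], 0, 0.35], [[0, 0, 0], 0, 0.35], [[0, 0, 0], 0, 0.35], [[0, 0, 0], 0, 0.35]]}}

```text
clock: 24.4
eef_pos: [636.7, -63.5, 190.2]
eef_rot: [-3.14, -0.0, 1.57]
wrist_force: [-0.6, 0.6, -2.0]
finger_gap: 51.8
```

{"api": "carry_out", "payload": {"deltas": [[[-0.1, 0.1, 1], 0, 0.35], [[0, 0, 2], 0, 0.35], [[0, 0, 2], 0, 0.35], [[0, 0, 2], 0, 0.35], [[0, 0, 2], 0, 0.35], [[0, 0, 1.5], 0, 0.35], [[0, 0, 1], 0, 0.35], [[0, 0, 0.5], 0, 0.35], [[0, 0, 0.2], 0, 0.35], [[0, 0, 0.2], 0, 0.35], [[0, 0, 0], 0, 0.35], [[0, 0, 0], 0, 0.35], [[0, 0, 0], 0, 0.35]]}}

```text
clock: 25.48
eef_pos: [638.6, -64.4, 68.2]
eef_rot: [3.141, 0.0, 1.57]
wrist_force: [0.3, -0.1, -0.5]
finger_gap: 51.4
```

{"api": "carry_out", "payload": {"deltas": [[[0, 0, 0.1], 0, 0.35], [[0, 0, 0.1], 0, 0.35], [[0, 0, 0], 0, 0.35], [[0, 0, 0], 0, 0.35]]}}

```text
clock: 25.82
eef_pos: [638.3, -64.4, 65.4]
eef_rot: [-3.142, -0.0, 1.57]
wrist_force: [0.2, 0.2, -2.0]
finger_gap: 51.3
```

{"api": "carry_out", "payload": {"deltas": [[[0, 0, 0.1], 0, 0.35], [[0, 0, 0.1], 0, 0.35], [[0, 0, 0], 0, 0.35], [[0, 0, 0], 0, 0.35]]}}

```text
clock: 26.15
eef_pos: [638.3, -64.4, 63.4]
eef_rot: [-3.141, -0.0, 1.57]
wrist_force: [0.3, -0.2, -1.8]
finger_gap: 51.6
```

{"api": "carry_out", "payload": {"deltas": [[[0, 0, 0.05], 0, 0.35], [[0, 0, 0.05], 0, 0.35], [[0, 0, 0], 0, 0.35], [[0, 0, 0], 0, 0.35]]}}

```text
clock: 26.48
eef_pos: [638.4, -64.4, 63.3]
eef_rot: [3.141, 0.0, 1.57]
wrist_force: [-4.5, 1.0, 7.2]
finger_gap: 51.7
```

{"api": "carry_out", "payload": {"deltas": [[[0, 0, 0], 0, 0.75], [[0, 0, 0], 0, 0.75], [[0, 0, 0], 0, 0.75], [[0, 0, 0], 0, 0.75], [[0, 0, 0], 0, 0.75], [[0, 0, -1], 0, 0.75], [[0, 0, -2], 0, 0.75], [[0, 0, -2], 0, 0.75], [[0, 0, -2], 0, 0.75], [[0, 0, -2], 0, 0.75], [[0, 0, -2], 0, 0.75], [[0, 0, -2], 0, 0.75], [[0, 0, 0], 0, 0.75], [[0, 0, 0], 0, 0.75]]}}

```text
clock: 27.65
eef_pos: [638.6, -64.4, 193.8]
eef_rot: [3.139, 0.0, 1.57]
wrist_force: [-0.2, 0.0, -0.1]
finger_gap: 70.6
```

{"api": "carry_out", "payload": {"deltas": [[[1.24, -1.65, 0], 0, 0.75], [[1.24, -1.65, 0], 0, 0.75], [[1.24, -1.65, 0], 0, 0.75], [[1.24, -1.65, 0], 0, 0.75], [[1.24, -1.65, 0], 0, 0.75], [[1.24, -1.65, 0], 0, 0.75], [[1.24, -1.65, 0], 0, 0.75], [[1.24, -1.65, 0], 0, 0.75], [[1.24, -1.65, 0], 0, 0.75], [[1.24, -1.65, 0], 0, 0.75], [[1.24, -1.65, 0], 0, 0.75], [[1.24, -1.65, 0], 0, 0.75], [[0, 0, 0], 0, 0.75], [[0, 0, 0], 0, 0.75], [[0, 0, 0], 0, 0.75]]}}

```text
clock: 28.9
eef_pos: [440.7, 84.2, 192.1]
eef_rot: [-3.141, 0.0, 1.571]
wrist_force: [-0.4, 0.6, -1.1]
finger_gap: 70.6
```

```bash
python3 - <<'E'
from h import *
for n in ["top","side"]:
    p,d=vision.camera(n); cv2.imwrite(f"pics/{n}4.png",p[:,:,::-1]); W=cloud(n,d)
    print(n,topcircle(n,W,(638,-64),83,0,5,55),topcircle(n,W,(440,84),48,0,5,55))
E
```

```text
top (array([640.2, -63.7]), 26.2, 279, array([640.6, -63.8]), 80.9) None
side (array([635.9, -64. ]), 27.5, 284, array([636.2, -64.4]), 80.7) (array([438.5,  83.1]), 22.6, 160, array([437.9,  83.3]), 46.5)
```

View pics/side4.png

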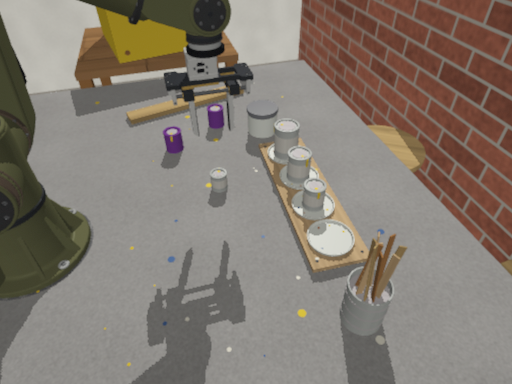

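Tin52 is centred in the third dish at (314,195), and the purple tins haven't moved. Tin44 is still at (219,180), with the gripper over it.

{"api": "carry_out", "payload": {"deltas": [[[0, 0, 2], 0, 0.75], [[0, 0, 2], 0, 0.75], [[0, 0, 2], 0, 0.75], [[0, 0, 2], 0, 0.75], [[0, 0, 2], 0, 0.75], [[0, 0, 2], 0, 0.75], [[0, 0, 2], 0, 0.75], [[0, 0, 1.6], 0, 0.75], [[0, 0, 0], 0, 0.75], [[0, 0, 0], 0, 0.75], [[0, 0, 0], 0, 0.35], [[0, 0, 0], 0, 0.35], [[0, 0, 0], 0, 0.35], [[0, 0, 0], 0, 0.35], [[0, 0, 0], 0, 0.35], [[0, 0, 0], 0, 0.35], [[0, 0, 0], 0, 0.35], [[0, 0, 0], 0, 0.35]], "grip_force": 25}}

```text
clock: 30.5
eef_pos: [440.7, 84.5, 37.0]
eef_rot: [3.141, -0.0, 1.57]
wrist_force: [0.0, -1.0, 7.1]
finger_gap: 43.6
```

{"api": "carry_out", "payload": {"deltas": [[[0, 0, -1], 0, 0.3], [[0, 0, -2], 0, 0.3], [[0, 0, -2], 0, 0.3], [[0, 0, -2], 0, 0.3], [[0, 0, -2], 0, 0.3], [[0, 0, -2], 0, 0.3], [[0, 0, -2], 0, 0.3], [[0, 0, -2], 0, 0.3], [[0, 0, 0], 0, 0.3], [[0, 0, 0], 0, 0.3]]}}

```text
clock: 31.33
eef_pos: [440.5, 84.5, 187.1]
eef_rot: [3.14, -0.0, 1.57]
wrist_force: [-0.1, 0.8, -2.8]
finger_gap: 43.6
```

{"api": "carry_out", "payload": {"deltas": [[[-0.9, 0.7, 0], 0, 0.3], [[-1.7, 1.3, 0], 0, 0.3], [[-1.7, 1.3, 0], 0, 0.3], [[-1.7, 1.3, 0], 0, 0.3], [[-1.7, 1.3, 0], 0, 0.3], [[-1.7, 1.3, 0], 0, 0.3], [[-1.7, 1.3, 0], 0, 0.3], [[-1.7, 1.3, 0], 0, 0.3], [[-1.7, 1.3, 0], 0, 0.3], [[-1.7, 1.3, 0], 0, 0.3], [[-1.7, 1.3, 0], 0, 0.3], [[-1.7, 1.3, 0], 0, 0.3], [[-1.7, 1.3, 0], 0, 0.3], [[-1.7, 1.3, 0], 0, 0.3], [[-1.7, 1.3, 0], 0, 0.3], [[-0.85, 0.6, 0], 0, 0.3], [[0, 0, 0], 0, 0.3], [[0, 0, 0], 0, 0.3], [[0, 0, 0], 0, 0.3]]}}

```text
clock: 32.92
eef_pos: [634.8, -170.7, 185.5]
eef_rot: [-3.14, -0.001, 1.571]
wrist_force: [-0.4, 0.4, -1.1]
finger_gap: 43.6
```

{"api": "carry_out", "payload": {"deltas": [[[0, 0, 1], 0, 0.3], [[0, 0, 2], 0, 0.3], [[0, 0, 2], 0, 0.3], [[0, 0, 2], 0, 0.3], [[0, 0, 2], 0, 0.3], [[0, 0, 1.5], 0, 0.3], [[0, 0, 1], 0, 0.3], [[0, 0, 0.5], 0, 0.3], [[0, 0, 0.1], 0, 0.3], [[0, 0, 0], 0, 0.3], [[0, 0, 0], 0, 0.3], [[0, 0, 0], 0, 0.3]]}}

```text
clock: 33.92
eef_pos: [635.7, -171.2, 66.5]
eef_rot: [3.14, 0.0, 1.57]
wrist_force: [1.6, 0.4, -0.4]
finger_gap: 43.6
```

{"api": "carry_out", "payload": {"deltas": [[[0, 0, 0.2], 0, 0.3], [[0, 0, 0.2], 0, 0.3], [[0, 0, 0.1], 0, 0.3], [[0, 0, 0.1], 0, 0.3], [[0, 0, 0.1], 0, 0.3], [[0, 0, 0], 0, 0.3], [[0, 0, 0], 0, 0.3]]}}

```text
clock: 34.5
eef_pos: [635.3, -171.1, 58.4]
eef_rot: [-3.141, -0.0, 1.57]
wrist_force: [-0.3, 0.2, -1.8]
finger_gap: 43.4
```

{"api": "carry_out", "payload": {"deltas": [[[0, 0, 0.05], 0, 0.3], [[0, 0, 0.05], 0, 0.3], [[0, 0, 0], 0, 0.3], [[0, 0, 0], 0, 0.3]]}}

```text
clock: 34.83
eef_pos: [635.4, -171.1, 58.0]
eef_rot: [3.141, 0.0, 1.57]
wrist_force: [-3.3, -0.2, 5.4]
finger_gap: 43.8
```

{"api": "carry_out", "payload": {"deltas": [[[0, 0, 0], 0, 0.68], [[0, 0, 0], 0, 0.68], [[0, 0, 0], 0, 0.68], [[0, 0, 0], 0, 0.68], [[0, 0, 0], 0, 0.68], [[0, 0, -1], 0, 0.68], [[0, 0, -2], 0, 0.68], [[0, 0, -2], 0, 0.68], [[0, 0, -2], 0, 0.68], [[0, 0, -2], 0, 0.68], [[0, 0, -2], 0, 0.68], [[0, 0, -2], 0, 0.68], [[0, -2, -1], 0, 0.7], [[0, -2, 0], 0, 0.7], [[0, -2, 0], 0, 0.7], [[0, -2, 0], 0, 0.7], [[0, -2, 0], 0, 0.7], [[0, -2, 0], 0, 0.7], [[0, 0, 0], 0, 0.7], [[0, 0, 0], 0, 0.7]]}}

```text
clock: 36.5
eef_pos: [515.2, -171.2, 198.6]
eef_rot: [3.14, 0.001, 1.57]
wrist_force: [0.9, -0.6, 0.4]
finger_gap: 65.8
```

{"api": "carry_out", "payload": {"deltas": [[[0, -1, 0], 0, 0.7], [[0, -2, 0], 0, 0.7], [[0, -2, 0], 0, 0.7], [[0, -2, 0], 0, 0.7], [[0, -1, 0], 0, 0.7], [[0, 0, 0], 0, 0.7], [[0, 0, 0], 0, 0.7]]}}

```text
clock: 37.08
eef_pos: [436.1, -171.2, 198.0]
eef_rot: [3.141, 0.0, 1.57]
wrist_force: [1.0, -0.1, 0.8]
finger_gap: 65.8
```

```bash
python3 - <<'E'
from h import *
for n in ["top","side"]:
    p,d=vision.camera(n); cv2.imwrite(f"pics/{n}5.png",p[:,:,::-1]); W=cloud(n,d)
    for s,h in [((635,-171),69),((638,-64),83),((641.5,43),97),((644,150),113),((625,312),82),((620,-343),100),((493,389),62),((347,292),62)]: print(n,s,topcircle(n,W,s,h,0,5,55))
E
```

```text
top (635, -171) (array([ 637.6, -170.5]), 22.1, 204, array([ 637.7, -170.6]), 67.0)
top (638, -64) (array([640.3, -63.3]), 25.8, 284, array([640.7, -63.7]), 81.0)
top (641.5, 43) (array([642.8,  43.7]), 29.9, 376, array([643.4,  43.9]), 95.1)
top (644, 150) (array([646.2, 150.9]), 34.6, 510, array([645.9, 150.2]), 110.9)
top (625, 312) (array([625.8, 312.3]), 48.5, 1091, array([625.1, 311.7]), 82.1)
top (620, -343) (array([ 620.5, -343. ]), 38.2, 139, array([ 615.4, -337.4]), 99.3)
top (493, 389) (array([492.8, 389.2]), 26.2, 285, array([493.2, 389.6]), 60.1)
top (347, 292) (array([348.8, 292.9]), 25.9, 296, array([348.6, 293.2]), 60.0)
side (635, -171) (array([ 633.7, -170.6]), 22.1, 262, array([ 633.4, -171.3]), 66.8)
side (638, -64) (array([637.2, -65.2]), 26.8, 278, array([636.3, -64.8]), 80.9)
side (641.5, 43) (array([641. ,  43.5]), 32.1, 250, array([642. ,  40.3]), 94.3)
side (644, 150) (array([645.2, 150.8]), 35.8, 157, array([655. , 150.9]), 110.1)
side (625, 312) (array([623.4, 311. ]), 49.2, 293, array([633. , 303.8]), 81.8)
side (620, -343) (array([ 616.9, -343.6]), 38.4, 365, array([ 609.7, -351.5]), 99.4)
side (493, 389) None
side (347, 292) (array([343.8, 292.2]), 27.2, 154, array([343.9, 291.4]), 60.2)
```

View pics/side5.png

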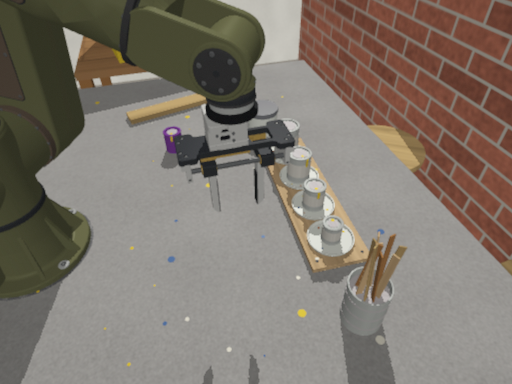

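View pics/top5.png

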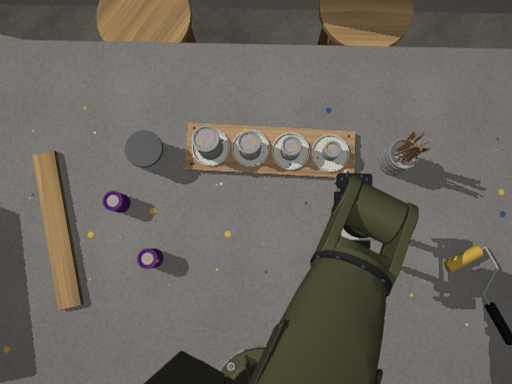

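Both views show the four tins upright and centred in their dishes: in the top view 68, 60, 52 and 44 run from (208,143) to (331,152), with the smallest nearest the pot at (402,157). The tub, pot and purple tins are where they started, and the gripper is clear.

```bash
python3 -c "
from cell import workorder; print(workorder.sign_off())"
```

```text
the job is handed in; nothing more can be done
None
```

All four tins are upright in the dishes in the order asked, from tin44 by the stick pot through tin52 and tin60 to tin68 by the filler tub. I handed the job in at about 37 s on the robot's clock.

- **Placing:** I lowered each tin slowly until the wrist force showed contact, then released it.
- **Position:** In the last pictures each tin was within about 3 mm of its measured dish centre, at the right height for standing on the dish floor.
- **Left alone:** The stick pot, the filler tub and the purple tin at (347, 292) were where they started to within measurement noise. The arm hid the other purple tin from the side camera, so only the top view confirms it is unmoved.
- **Disagreement:** The two cameras differed by up to about 5 mm in x, which fits the stated calibration error. I averaged the two for the tins. The dishes could only be fitted in the top view, so I adjusted their x partway by the same offset.
- **Failed check:** My dish fit in the side view gave no usable result, so I dropped it.

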